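Transfer a series of corrosion vials to the other rack in reverse order

ROBOT

A 6-joint arm with a two-finger parallel gripper is mounted at the origin on the work surface. World frame = base frame: x ahead of the robot, y to its left, z up, the work surface at z = 0. Lengths are in m, angles in rad, forces in N, time in s.
With the tool pointing down it reaches from about 0.25 to 0.725 m from the base axis. Payload 4 kg.
Tool frame: the origin (TCP) lies on the centre line of the jaws, within the pads' length; the fingertips stand ahead of it and the grasp point (between the pads) lies 3 mm ahead of it (bot.tcp_to_tips is the z of the fingertips in the tool frame, in m); z points along the fingers, y is the line along which they close (so a half turn about z gives the same grasp; the last joint's range is limited). The gripper opens to 85 mm and grips with 20 to 120 N. Pads are 22 mm wide; open, the fingers measure 114 mm over their backs; the gripper's body (76 mm by 85 mm) begins 54 mm behind the grasp point. The pads swing forward as they close: fully open they stand 13 mm farther back than shut.
Start: joints at [-1.173, 0.241, 0.005, 1.335, 0, 1.571], TCP at [0.194, -0.461, 0.218] pointing down, gripper open.
Joint ranges: [-2.72, 2.72], [-1.05, 1.87], [-1.09, 1.28], [-1.99, 2.15], [-1.42, 1.44], [-3.14, 3.14]. Speed limits (rad/s): [2.79, 2.79, 3.14, 3.14, 3.14, 3.14].

INTERFACE

Orientations are given as a unit quaternion [x, y, z, w].
In Python, from workcell import telemetry, camera, camera_params, ticket, boxes_of, cut_out, spot_point, bot gives the robot as it stands.
- The arm moves only by the shell command python3 -m creep 'ROWS'. ROWS is text: rows parted by semicolons, each of 5 numbers parted by spaces: the opening, from 0 (shut) to 1 (fully open), then the shift along the tool's x, y, z in units of 150 mm (1.0 is 150 mm), then the turn about the tool's z in units of 180 degrees (1.0 is 180 degrees). In form: claw x y z turn; .... A call has 1 to 12 rows; each row is the pose to reach, as a shift and turn from the pose commanded when the call began, along the tool's axes at that moment, turning the shorter way round; what a row does not reach only later rows make up. A row lasts 1/8 s, in which the tool goes at most 62.5 mm and 10.7 degrees, less where a joint would pass 70% of its speed; a pose out of reach is approached as far as the arm can. A call with a number of a shift or a turn outside -1 to 1 is refused whole. A call with a gripper value outside its range is refused whole. The fingers move at their own pace and stop on an object; the grip force is fixed at half the most. Time passes only in rows, so rows that repeat a pose let the fingers close. It gives the time, the measured TCP pose, the force, the opening and the grip force at its end, in the units of the state.
- telemetry.get_obs(): the state, without advancing time (a new reading comes with each control period).
- camera(name): name is "scene" or "top"; returns the picture (384x512x3 uint8, red, green, blue); there is no depth.
- camera_params(name): a dict with "camera_matrix" (3x3 intrinsics, pixels), "eye" and "attitude" of the camera in the world. Camera axes: x right, y down, z forward; pixel columns grow to the right and rows downward; lengths in m; the calibration is good to about 2 mm. A picture is of the moment at which its call begins. camera_params takes no time and is no camera call.
- ticket.job_done(): hands the job in; it is judged then, once.
Trained networks look in the newest picture that a camera, given by its name, has taken for a name from the list of things; names that differ only in an ending like _2 or _b are one class to them, and where a whole thing is asked for, a point or a joint stands for the part that bears it (a point fixed in the world has none). Each returns a list of dicts, best first, with "conf" (0 to 1); they miss things now and then, are a little off and sometimes report something else, mostly with a low value. They report only what shows in the picture. A call takes as long as a camera call. They do not tell look-alikes from the thing itself.
- boxes_of(thing, camera): "at" ([x, y, z] in m, in world coordinates, good to about 4 mm: the middle of the surface that is visible of it).
- cut_out(thing, camera): "pixels" (384x512 bool, what is visible of it).
- spot_point(thing, camera): "at" ([x, y, z] in m, in world coordinates, good to about 4 mm: a listed point, or the origin of a listed thing).
The state is a dict: "clock": time; "joint_pos": joint angles; "joint_vel": joint speeds; "tau": joint torques, N m; "eef_pos": TCP position; "tool_rot": TCP orientation; "ft_force": force on the tool from outside, world axes, zero at the start; "ft_torque": the same for the moment, N m; "grip_width": finger opening in m; "grasp_force": force on a finger pad.
Only numpy, scipy, OpenCV 4.12 (cv2) and the standard library are available. Lean on these libraries where they do the work, as an engineer would, in place of code of your own. Each camera call takes 0.05 s, during which the arm holds its last target. There are 200 camera calls.

TASK

Move the four stoppered specimen vials from the cups of the white carrier into the four compartments of the empty grey rack in reverse order: the vial that stands nearest the carrier's black tab goes into the compartment farthest from the rack's black tab, the second nearest into the second farthest, and so on. Leave every vial standing upright on the floor of its own compartment; they are glass, so never tip or drop them, and leave the beaker, wash bottle and mortar where they are.

Things in the scene. Friction and masses are not known exactly. Their poses are not given: they have to be found in the camera images.
- carrier: Source carrier, fixed at any yaw: white base plate 66 (x) x 228 (y) x 8 mm with a flat black tab (34 mm square, 8 mm high) sticking out of its +y end. Origin: centre of its underside, on the bench. Four white cups stand on it in a row at x = 0, y = +84 (next to the tab), +28, -28, -84 mm, each holding one vial. Beaker, bottle and mortar (at most 150 mm tall) stand 40 mm or more clear.
- rack: Destination rack, empty, fixed at any yaw: one-piece grey plastic, 60 (x) x 228 (y) mm, with the same black tab (34 mm square) sticking out of its +y end. Origin: centre of its underside, on the bench. Four compartments 52 mm square inside, centres at x = 0, y = +84 (next to the tab), +28, -28, -84 mm; floor 8 mm and wall tops 26 mm above the origin; walls 4 mm thick.
- vial_a: Short wide specimen vial: clear glass cylinder 36 mm diameter, 52 mm high, flat black rubber stopper 12 mm high; 64 mm in all, about 90 g. Origin: centre of its underside, z up its axis, round all over so its yaw means nothing.
- vial_b: Tall slim specimen vial: clear glass cylinder 26 mm diameter, 76 mm high, flat black rubber stopper 14 mm high; 90 mm in all, about 60 g. Origin: centre of its underside, z up its axis, round all over so its yaw means nothing.
- vial_c: Specimen vial with a stub of tubing: clear glass cylinder 30 mm diameter, 56 mm high, black rubber stopper 12 mm high with a white upright tube 8 mm thick and 24 mm long on its centre; 92 mm in all, about 70 g. Origin: centre of its underside, z up its axis, round all over so its yaw means nothing.
- vial_d: Specimen vial with a ball knob: clear glass cylinder 30 mm diameter, 60 mm high, closed by a white ceramic ball knob 22 mm diameter on a thin neck; 85 mm in all, about 70 g. Origin: centre of its underside, z up its axis, round all over so its yaw means nothing.
- cup_a: White square cup fixed on the carrier, 54 mm outside, 48 mm inside, 20 mm high, floor 3 mm thick (rim 28 mm, inner floor 11 mm above the bench). All four look alike; this is the one in which vial_a stands at the start, up to 4 mm off centre. Origin: centre of its underside. It never moves.
- cup_b: White square cup fixed on the carrier, 54 mm outside, 48 mm inside, 20 mm high, floor 3 mm thick (rim 28 mm, inner floor 11 mm above the bench). All four look alike; this is the one in which vial_b stands at the start, up to 4 mm off centre. Origin: centre of its underside. It never moves.
- cup_c: White square cup fixed on the carrier, 54 mm outside, 48 mm inside, 20 mm high, floor 3 mm thick (rim 28 mm, inner floor 11 mm above the bench). All four look alike; this is the one in which vial_c stands at the start, up to 4 mm off centre. Origin: centre of its underside. It never moves.
- cup_d: White square cup fixed on the carrier, 54 mm outside, 48 mm inside, 20 mm high, floor 3 mm thick (rim 28 mm, inner floor 11 mm above the bench). All four look alike; this is the one in which vial_d stands at the start, up to 4 mm off centre. Origin: centre of its underside. It never moves.
Mind the look-alikes: they are no part of the job. Leave any blue look-alike of the vial_b alone.

How it is judged:
At the end, for the whole second after the job is handed in: Each vial stands in the rack compartment mirroring its starting cup (carrier y +84 to rack y -84, +28 to -28, -28 to +28, -84 to +84 mm), within 15 mm of its centre in x and y, underside 4 to 13 mm above the rack's underside, tilted under 0.12 rad, released, at rest (((y of cup_a in the frame of carrier between 0.064 and 0.104 m and y of vial_a in the frame of rack between -0.099 and -0.069 m) or (y of cup_a in the frame of carrier between 0.008 and 0.048 m and y of vial_a in the frame of rack between -0.043 and -0.013 m) or (y of cup_a in the frame of carrier between -0.048 and -0.008 m and y of vial_a in the frame of rack between 0.013 and 0.043 m) or (y of cup_a in the frame of carrier between -0.104 and -0.064 m and y of vial_a in the frame of rack between 0.069 and 0.099 m)) and x of vial_a in the frame of rack between -0.015 and 0.015 m and z of vial_a in the frame of rack between 0.004 and 0.013 m and angle between each of vial_a, vial_b, vial_c, vial_d's own z axis and vertical below 0.12 rad and linear speed of each of vial_a, vial_b, vial_c, vial_d below 0.02 m/s and contact force between the fingers and vial_a below 0.1 N and ((y of cup_b in the frame of carrier between 0.064 and 0.104 m and y of vial_b in the frame of rack between -0.099 and -0.069 m) or (y of cup_b in the frame of carrier between 0.008 and 0.048 m and y of vial_b in the frame of rack between -0.043 and -0.013 m) or (y of cup_b in the frame of carrier between -0.048 and -0.008 m and y of vial_b in the frame of rack between 0.013 and 0.043 m) or (y of cup_b in the frame of carrier between -0.104 and -0.064 m and y of vial_b in the frame of rack between 0.069 and 0.099 m)) and x of vial_b in the frame of rack between -0.015 and 0.015 m and z of vial_b in the frame of rack between 0.004 and 0.013 m and contact force between the fingers and vial_b below 0.1 N and ((y of cup_c in the frame of carrier between 0.064 and 0.104 m and y of vial_c in the frame of rack between -0.099 and -0.069 m) or (y of cup_c in the frame of carrier between 0.008 and 0.048 m and y of vial_c in the frame of rack between -0.043 and -0.013 m) or (y of cup_c in the frame of carrier between -0.048 and -0.008 m and y of vial_c in the frame of rack between 0.013 and 0.043 m) or (y of cup_c in the frame of carrier between -0.104 and -0.064 m and y of vial_c in the frame of rack between 0.069 and 0.099 m)) and x of vial_c in the frame of rack between -0.015 and 0.015 m and z of vial_c in the frame of rack between 0.004 and 0.013 m and contact force between the fingers and vial_c below 0.1 N and ((y of cup_d in the frame of carrier between 0.064 and 0.104 m and y of vial_d in the frame of rack between -0.099 and -0.069 m) or (y of cup_d in the frame of carrier between 0.008 and 0.048 m and y of vial_d in the frame of rack between -0.043 and -0.013 m) or (y of cup_d in the frame of carrier between -0.048 and -0.008 m and y of vial_d in the frame of rack between 0.013 and 0.043 m) or (y of cup_d in the frame of carrier between -0.104 and -0.064 m and y of vial_d in the frame of rack between 0.069 and 0.099 m)) and x of vial_d in the frame of rack between -0.015 and 0.015 m and z of vial_d in the frame of rack between 0.004 and 0.013 m and contact force between the fingers and vial_d below 0.1 N); the robot touches nothing.
It fails at once if a vial is tipped over (more than 45 degrees) (angle between any of vial_a, vial_b, vial_c, vial_d's own z axis and vertical above 0.785 rad).
It fails at once if a vial is dropped (falls free of the fingers faster than 0.8 m/s, a drop of about 35 mm or more) ((linear speed of vial_a above 0.8 m/s and contact force between the fingers and vial_a below 0.05 N) or (linear speed of vial_b above 0.8 m/s and contact force between the fingers and vial_b below 0.05 N) or (linear speed of vial_c above 0.8 m/s and contact force between the fingers and vial_c below 0.05 N) or (linear speed of vial_d above 0.8 m/s and contact force between the fingers and vial_d below 0.05 N)).
It fails at once if the beaker, wash bottle or mortar is pushed more than 30 mm or tipped (distance of any of beaker, wash_bottle, mortar from where it was at the start of the episode above 0.03 m or angle between any of beaker, wash_bottle, mortar's own z axis and vertical above 0.5 rad).
It also fails if it takes over 128 s, if anything falls off the work surface, if the arm or the gripper's body presses on something with over 40 N, if the wrist force passes 120 N, or if a joint passes its speed limit or range.

## Working session

There is one attempt and no reset: what is moved stays moved. The work goes in short steps, Python scripts to look and compute and a shell command to move; the robot and the scene stay as the last step left them, time stands still between calls to the robot, and variables do not carry over. Pictures are saved under pics/ and viewed, at most 14 in all, crops included, and the job is handed in when it is done.

```bash
mkdir -p pics; ls
python3 - <<'E'
from workcell import *
import cv2
for c in("top","scene"):
    im=camera(c); cv2.imwrite(f"pics/{c}0.png",im[:,:,::-1])
    p=camera_params(c); print(c,p)
    for t in["carrier","rack","vial_a","vial_b","vial_c","vial_d","cup_a"]:
        print(t,[(round(d["conf"],2),[round(v,3) for v in d["at"]]) for d in spot_point(t,c)])
o=telemetry.get_obs();print(o["eef_pos"],o["tool_rot"],o["clock"],bot.tcp_to_tips)
E
```

```text
pics
top {'camera_matrix': array([[396.41895686,   0.        , 253.70790841],
       [  0.        , 396.41895686, 191.00607596],
       [  0.        ,   0.        ,   1.        ]]), 'eye': array([0.43469653, 0.0335919 , 1.07009625]), 'attitude': array([-0.70534442,  0.70786327, -0.03318341,  0.0178244 ])}
carrier [(0.95, [0.501, 0.244, 0.004])]
rack [(0.92, [0.565, -0.168, 0.0])]
vial_a [(0.73, [0.427, 0.271, 0.009]), (0.68, [0.467, 0.118, -0.001]), (0.6, [0.476, 0.248, 0.014]), (0.54, [0.576, 0.207, 0.012]), (0.53, [0.515, 0.365, -0.006]), (0.51, [0.336, 0.312, 0.002]), (0.49, [0.526, 0.223, 0.01])]
vial_b [(0.73, [0.427, 0.271, 0.009]), (0.68, [0.467, 0.118, -0.001]), (0.6, [0.476, 0.248, 0.014]), (0.54, [0.576, 0.207, 0.012]), (0.53, [0.515, 0.365, -0.006]), (0.51, [0.336, 0.312, 0.002]), (0.49, [0.526, 0.223, 0.01])]
vial_c [(0.73, [0.427, 0.271, 0.009]), (0.68, [0.467, 0.118, -0.001]), (0.6, [0.476, 0.248, 0.014]), (0.54, [0.576, 0.207, 0.012]), (0.53, [0.515, 0.365, -0.006]), (0.51, [0.336, 0.312, 0.002]), (0.49, [0.526, 0.223, 0.01])]
vial_d [(0.73, [0.427, 0.271, 0.009]), (0.
[... 1226 characters left out ...]
0.116, 0.002]), (0.73, [0.581, 0.212, 0.008]), (0.69, [0.514, 0.357, 0.0]), (0.66, [0.429, 0.272, 0.005]), (0.66, [0.337, 0.309, -0.002]), (0.61, [0.528, 0.228, 0.009]), (0.59, [0.479, 0.248, 0.017])]
vial_d [(0.77, [0.466, 0.116, 0.002]), (0.73, [0.581, 0.212, 0.008]), (0.69, [0.514, 0.357, 0.0]), (0.66, [0.429, 0.272, 0.005]), (0.66, [0.337, 0.309, -0.002]), (0.61, [0.528, 0.228, 0.009]), (0.59, [0.479, 0.248, 0.017])]
cup_a [(0.91, [0.578, 0.209, 0.008]), (0.61, [0.476, 0.247, 0.002]), (0.59, [0.53, 0.227, 0.006]), (0.57, [0.43, 0.273, 0.011]), (0.15, [0.571, -0.167, -0.003])]
[ 0.1936741  -0.46096796  0.21813304] [ 9.80290024e-01  1.97563835e-01 -8.23213600e-07  7.14155071e-06] 0.8 0.022
```

View pics/top0.png

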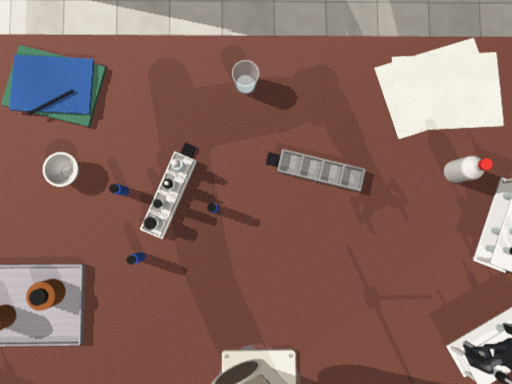

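View pics/scene0.png

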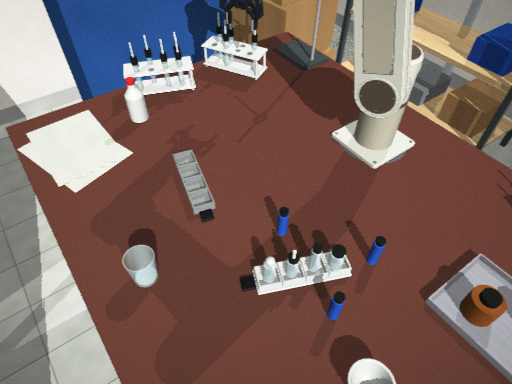

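The top view shows the carrier running from its tab at (189,150) to about (152,228). The vials from the tab are ball d (178,163), tube c (168,184), slim b (158,203) and wide a (150,223). The empty rack runs from its tab at (272,159) to (363,180). Three blue decoys stand at (118,189), (213,208) and (135,259).

Next I'll refine the poses by fitting the outlines.

```bash
cat > h.py <<'E'
import numpy as np, cv2
from scipy.spatial.transform import Rotation as R
from scipy.optimize import least_squares
from workcell import *
def cam(n):
    p=camera_params(n); return p["camera_matrix"],np.array(p["eye"]),R.from_quat(p["attitude"]).as_matrix()
def proj(P,n):
    K,e,A=cam(n); c=(np.atleast_2d(P)-e)@A; q=c@K.T; return q[:,:2]/q[:,2:]
def back(uv,z,n):
    K,e,A=cam(n); d=A@np.linalg.solve(K,[uv[0],uv[1],1]); return e+d*(z-e[2])/d[2]
def go(pos,yaw=None):
    """shift/turn in move units from now to the TCP target; yaw = direction of tool y (mod pi)"""
    o=telemetry.get_obs(); M=R.from_quat(o["tool_rot"]).as_matrix()
    s=M.T@(np.array(pos)-o["eef_pos"])/.15
    cur=np.arctan2(M[1,1],M[0,1]); t=0
    if yaw is not None: t=-((yaw-cur+np.pi/2)%np.pi-np.pi/2)/np.pi   # tool z down
    return np.round(s,3),round(t,4)
E
python3 - <<'E'
from h import *
for n,z,L in(("carrier",.008,228),("rack",.026,228)):
    for c in("top",):
        camera(c); m=cut_out(n,c)
        mk=m[0]["pixels"].astype(np.uint8); v,u=np.nonzero(mk)
        g=np.array([back((a,b),z,c)[:2] for a,b in zip(u,v)],np.float32)*1000
        r=cv2.minAreaRect(g); print(n,m[0]["conf"],r, g.mean(0))
im=camera("top")[:,:,::-1]
a=cv2.resize(im[135:250,95:235],None,fx=4,fy=4,interpolation=cv2.INTER_CUBIC); cv2.imwrite("pics/c1.png",a)
b=cv2.resize(im[140:200,255:375],None,fx=5,fy=5,interpolation=cv2.INTER_CUBIC); cv2.imwrite("pics/r1.png",b)
E
```

```text
carrier 0.76 ((576.9662475585938, 188.1693878173828), (119.08361053466797, 29.574230194091797), 0.3821757137775421) [608.67145 188.64311]
rack 0.62 ((567.9096069335938, -150.8482666015625), (260.0202941894531, 66.22996520996094), 76.38565826416016) [ 566.7543  -157.34471]
```

View pics/c1.png

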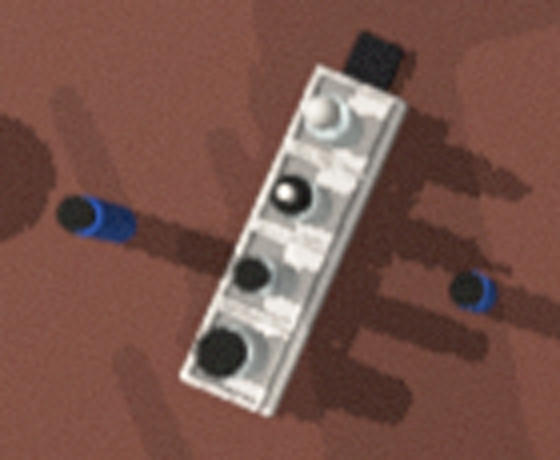

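View pics/r1.png

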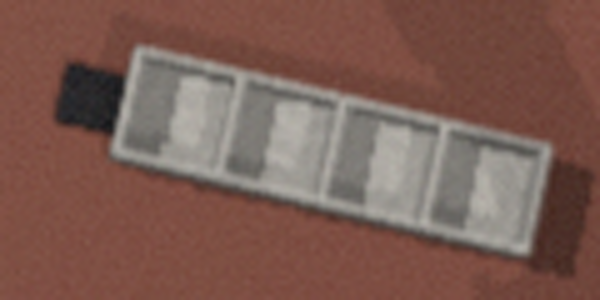

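The carrier crop confirms the tab end at the top, with d, c, b, a in that order down the row. The rack crop shows the rim corners at about (137,46), (552,143), (530,253) and (112,157), with the tab on the left.

```bash
cat >> h.py <<'E'
def crop2(uv,o,f): return ((uv[0]+.5)/f-.5+o[0],(uv[1]+.5)/f-.5+o[1])
E
python3 - <<'E'
from h import *
P=np.array([back(crop2(q,(255,140),5),.026,"top")[:2] for q in((137,46),(552,143),(530,253),(112,157))])
print("rack",P.mean(0),[np.linalg.norm(P[i]-P[i-1]) for i in range(4)])
d=(P[0]+P[3]-P[1]-P[2]);d/=np.linalg.norm(d);print("y dir",d,"yaw",np.arctan2(d[1],d[0]))
for k in(-84,-28,28,84): print(k,(P.mean(0)+d*k/1000).round(4))
c=[]
for n,q,z in(("d",(322,110),.085),("c",(291,196),.079),("ctip",(290,187),.103),("b",(251,274),.101),("a",(221,351),.075)):
    p=back(crop2(q,(95,135),4),z,"top");c.append(p);print(n,p.round(4))
# carrier plate/cup rims from networks: fit a line through the cup points of both cameras
for cm in("top","scene"):
    camera(cm)
    for t in("cup_a","rack"): print(cm,t,[(round(x["conf"],2),np.round(x["at"],3)) for x in spot_point(t,cm)[:4]])
P=np.array([back(crop2(q,(95,135),4),.028,"top")[:2] for q in((320,68),(400,100))]);print(P)
print(np.arctan2(*(c[0]-c[4])[1::-1]))
E
```

```text
rack [ 0.56693894 -0.16913101] [np.float64(0.06112532956561662), np.float64(0.22751673369319397), np.float64(0.060303113331551236), np.float64(0.2279804280610117)]
y dir [0.2285929 0.9735221] yaw 1.3401642640745688
-84 [ 0.5477 -0.2509]
-28 [ 0.5605 -0.1964]
28 [ 0.5733 -0.1419]
84 [ 0.5861 -0.0874]
d [0.5786 0.2078 0.085 ]
c [0.5254 0.2276 0.079 ]
ctip [0.5287 0.2236 0.103 ]
b [0.4758 0.247  0.101 ]
a [0.429  0.2706 0.075 ]
top cup_a [(0.74, array([0.431, 0.275, 0.007])), (0.69, array([0.481, 0.249, 0.005])), (0.58, array([0.528, 0.23 , 0.01 ]))]
top rack [(0.84, array([ 0.566, -0.173,  0.002]))]
scene cup_a [(0.92, array([0.48 , 0.25 , 0.006])), (0.92, array([0.53 , 0.227, 0.006])), (0.77, array([0.428, 0.272, 0.01 ])), (0.71, array([0.58 , 0.207, 0.007]))]
scene rack [(0.58, array([ 0.572, -0.167, -0.004])), (0.47, array([0.479, 0.249, 0.004]))]
[[0.61495938 0.21945128]
 [0.59357555 0.16659693]]
-0.39777453046050987
```

```bash
python3 -c "
from h import *
print(go([.45,.1,.2]),go([.429,.2706,.2],1.16))"
```

```text
(array([ 3.024, -2.786,  0.121]), 0) (array([ 3.335, -3.889,  0.121]), np.float64(0.2574))
```

```bash
python3 -m creep '0.8 0.3 -0.3 0 0; 0.8 0.6 -0.6 0 0; 0.8 0.9 -0.9 0 0; 0.8 1 -1 0 0; 0.8 1 -1 0 0'; python3 -m creep '0.8 0.3 -0.3 0 0; 0.8 0.6 -0.6 0 0; 0.8 0.9 -0.9 0 0; 0.8 1 -1 0 0; 0.8 1 -1 0 0';python3 -c "
from h import *
print(telemetry.get_obs()['joint_pos'],go([.429,.2706,.2],1.16))"
```

```text
clock: 1.98
eef_pos: [0.2743, -0.2633, 0.2184]
tool_rot: [0.98, 0.199, 0.0, 0.0]
ft_force: [0.3, -1.1, 0.6]
grip_width: 0.0682
grasp_force: 0.0
clock: 2.6
eef_pos: [0.3549, -0.0679, 0.2181]
tool_rot: [0.98, 0.199, 0.0, 0.0]
ft_force: [0.7, -0.2, 0.2]
grip_width: 0.0683
grasp_force: 0.0
[-1.88572353e-01 -3.64769965e-02 -3.08435209e-01  1.29851838e+00
 -4.66641594e-04  2.55246666e+00] (array([ 1.335, -1.885,  0.12 ]), np.float64(0.2583))
```

```bash
python3 -m creep '0.8 0.2 -0.2 0 -0.05; 0.8 0.4 -0.4 0 -0.1; 0.8 0.6 -0.6 0.05 -0.15; 0.8 0.8 -0.8 0.1 -0.2; 0.8 1 -1 0.12 -0.25; 0.8 1 -1 0.12 -0.3; 0.8 1 -1 0.12 -0.35; 0.8 1 -1 0.12 -0.37; 0.8 1 -1 0.12 -0.37'; python3 -c "
from h import *
print(telemetry.get_obs()['joint_pos'],go([.429,.2706,.2],1.16))"
```

```text
clock: 3.72
eef_pos: [0.4349, 0.1264, 0.2]
tool_rot: [0.712, 0.702, -0.0, 0.0]
ft_force: [-0.1, -0.3, -0.1]
grip_width: 0.0683
grasp_force: 0.0
[ 2.83273564e-01  1.57322685e-01 -1.47508700e-01  1.26622741e+00
 -5.66580044e-04  1.86822692e+00] (array([ 0.961, -0.053, -0.001]), np.float64(-0.3737))
```

```bash
python3 -m creep '0.8 0.3 0 0 -0.05; 0.8 0.6 -0.05 0 -0.1; 0.8 0.96 -0.053 0 -0.15; 0.8 0.96 -0.053 0 -0.2; 0.8 0.961 -0.053 0 -0.25; 0.8 0.961 -0.053 0 -0.3; 0.8 0.961 -0.053 0 -0.35; 0.8 0.961 -0.053 0 -0.374; 0.8 0.961 -0.053 0 -0.374; 0.8 0.961 -0.053 0 -0.374'; python3 -c "
from h import *
print(telemetry.get_obs()['joint_pos'],go([.429,.2706,.056],1.16))
import cv2
cv2.imwrite('pics/s2.png',cv2.resize(camera('scene')[120:300,200:440,::-1],None,fx=3,fy=3))"
```

```text
clock: 4.97
eef_pos: [0.4282, 0.2718, 0.2]
tool_rot: [0.203, 0.979, -0.0, 0.0]
ft_force: [0.0, 0.7, -0.3]
grip_width: 0.0683
grasp_force: 0.0
[ 5.65677839e-01  2.63507387e-01 -1.21785737e-02  1.29523790e+00
 -1.41834432e-04  9.74766164e-01] (array([-0.008, -0.005,  0.96 ]), np.float64(0.0005))
```

View pics/s2.png

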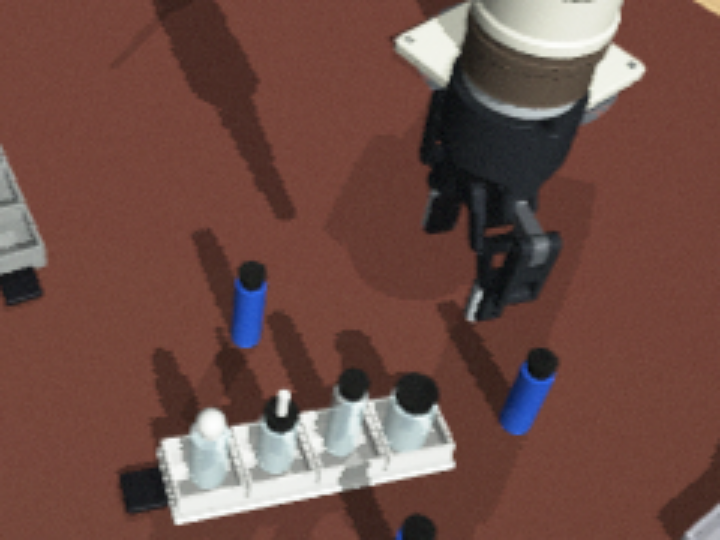

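The jaws are above vial a (crop about (415,395)) and close across the row. The blue vial at (530,390) is clear, so I'll descend and grip.

```bash
python3 -m creep '0.8 -0.008 -0.005 0.3 0; 0.8 -0.008 -0.005 0.6 0; 0.8 -0.008 -0.005 0.8 0; 0.8 -0.008 -0.005 0.96 0; 0.8 -0.008 -0.005 0.96 0; 0.8 -0.008 -0.005 0.96 0' && python3 -m creep '0.3 0 0 0 0; 0.3 0 0 0 0; 0.2 0 0 0 0; 0.2 0 0 0 0; 0.2 0 0 0 0; 0.2 0 0 0 0'
```

```text
clock: 5.78
eef_pos: [0.4293, 0.2717, 0.057]
tool_rot: [0.202, 0.979, 0.0, 0.0]
ft_force: [0.7, 0.6, 1.4]
grip_width: 0.0686
grasp_force: 0.0
clock: 6.52
eef_pos: [0.4295, 0.2716, 0.0576]
tool_rot: [0.202, 0.979, 0.001, 0.001]
ft_force: [-0.7, -1.3, 4.7]
grip_width: 0.0292
grasp_force: 58.8
```

Width 29 mm is not the 36 mm expected for a, so I'll look before lifting.

```bash
python3 -c "
from h import *
o=telemetry.get_obs();print(o['grip_width'],o['eef_pos'],o['ft_torque'])
cv2.imwrite('pics/s3.png',cv2.resize(camera('scene')[200:310,230:380,::-1],None,fx=5,fy=5,interpolation=cv2.INTER_CUBIC))"
```

```text
0.029210638054561713 [0.42946977 0.27163677 0.05763869] [-0.18114821  0.14387946  0.00893077]
```

View pics/s3.png

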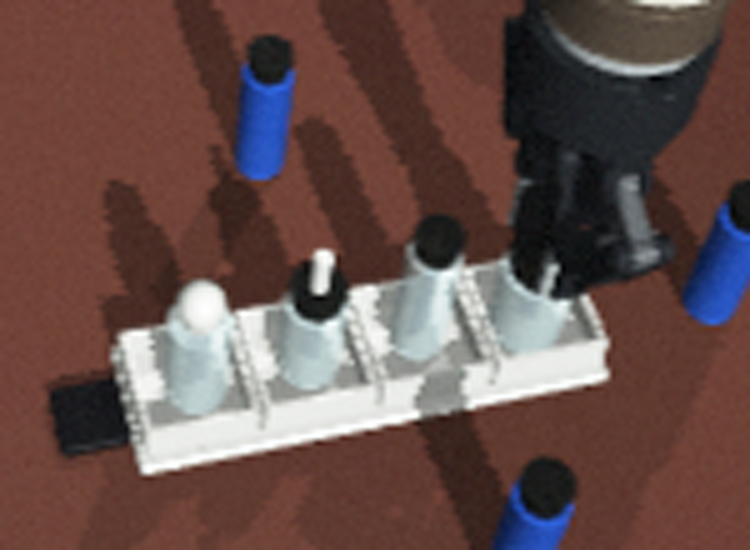

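```bash
python3 -c "
from h import *
M=R.from_quat(telemetry.get_obs()['tool_rot']).as_matrix();e=telemetry.get_obs()['eef_pos']
f=lambda P:((proj(P,'scene')-[230,200]+.5)*5-.5).round()
print('tips edges',f([e+M@[a,s*.018,.02] for s in(1,-1) for a in(-.011,.011)]))
print('vial bottom c, top c',f([[.429,.2706,.011],[.429,.2706,.063],[.429,.2706,.075]]))
d=np.array([.4,.917,0])
print('vial edge at -x side z .037', f(np.array([.429,.2706,.037])+.018*d))
import numpy as np"
```

```text
tips edges [[524. 330.]
 [568. 321.]
 [497. 265.]
 [541. 257.]]
vial bottom c, top c [[522. 320.]
 [541. 262.]
 [546. 247.]]
vial edge at -x side z .037 [[545. 324.]]
```

```bash
python3 -m creep '0.2 0 0 -0.05 0; 0.2 0 0 -0.1 0; 0.2 0 0 -0.15 0; 0.2 0 0 -0.15 0' ; python3 -c "
from h import *
cv2.imwrite('pics/s4.png',cv2.resize(camera('scene')[200:310,230:380,::-1],None,fx=5,fy=5,interpolation=cv2.INTER_CUBIC))"
```

```text
clock: 7.08
eef_pos: [0.4292, 0.2717, 0.0795]
tool_rot: [0.202, 0.979, 0.001, 0.001]
ft_force: [-0.0, 0.1, -0.5]
grip_width: 0.029
grasp_force: 59.3
```

View pics/s4.png

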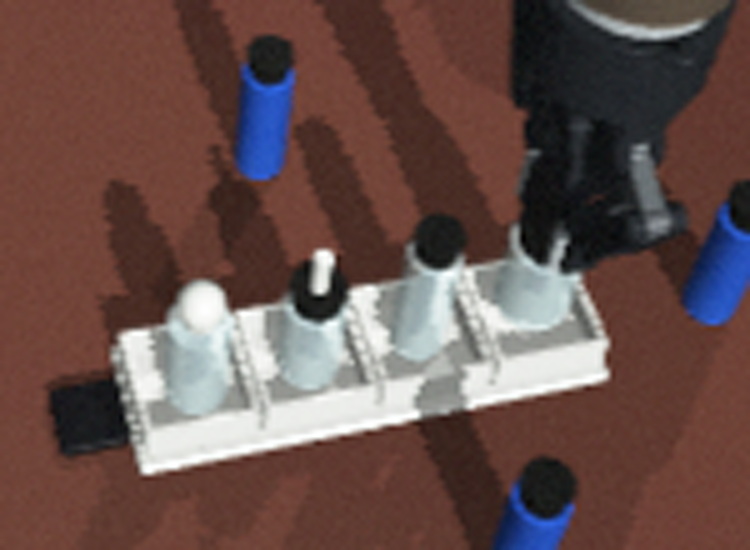

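It lifted cleanly and hangs upright, so the width reading is just the gauge or soft pads. I'll carry it to the rack.

```bash
python3 -m creep '0.2 0 0 -0.2 0; 0.2 0 0 -0.4 0; 0.2 0 0 -0.6 0; 0.2 0 0 -0.74 0; 0.2 -0.1 -0.1 -0.74 0; 0.2 -0.3 -0.27 -0.74 0; 0.2 -0.5 -0.45 -0.74 0; 0.2 -0.7 -0.65 -0.74 0; 0.2 -0.88 -0.8 -0.74 0; 0.2 -0.96 -0.89 -0.74 0; 0.2 -0.96 -0.89 -0.74 0'
python3 -m creep '0.2 -0.1 -0.1 0 0.04; 0.2 -0.3 -0.27 0 0.08; 0.2 -0.5 -0.45 0 0.12; 0.2 -0.7 -0.65 0 0.17; 0.2 -0.88 -0.8 0 0.22; 0.2 -0.96 -0.89 0 0.27; 0.2 -0.96 -0.89 0 0.32; 0.2 -0.96 -0.89 0 0.37; 0.2 -0.96 -0.89 0 0.41; 0.2 -0.96 -0.89 0 0.442; 0.2 -0.96 -0.89 0 0.442; 0.2 -0.96 -0.89 0 0.442'
python3 -c "
from h import *
print(telemetry.get_obs()['joint_pos'],go([.5861,-.0874,.0556],1.34-1.5708))"
```

```text
clock: 8.5
eef_pos: [0.5079, 0.0911, 0.1892]
tool_rot: [0.203, 0.979, 0.0, -0.001]
ft_force: [0.6, 1.0, -1.0]
grip_width: 0.0292
grasp_force: 59.5
clock: 10.0
eef_pos: [0.5875, -0.0868, 0.1895]
tool_rot: [0.781, 0.625, 0.0, -0.0]
ft_force: [-0.4, -0.8, -0.2]
grip_width: 0.0292
grasp_force: 59.5
[-1.46765678e-01  4.41184465e-01  2.17244997e-01  1.34717118e+00
  3.04376432e-04  1.64554643e+00] (array([-0.007, -0.008,  0.893]), np.float64(0.003))
```

```bash
python3 -m creep '0.2 -0.007 -0.008 0.2 0; 0.2 -0.007 -0.008 0.45 0; 0.2 -0.007 -0.008 0.65 0; 0.2 -0.007 -0.008 0.8 0; 0.2 -0.007 -0.008 0.86 0; 0.2 -0.007 -0.008 0.88 0; 0.2 -0.007 -0.008 0.89 0; 0.2 -0.007 -0.008 0.89 0'; python3 -c "
from h import *
cv2.imwrite('pics/s5.png',cv2.resize(camera('scene')[130:240,130:280,::-1],None,fx=5,fy=5,interpolation=cv2.INTER_CUBIC))"
```

```text
clock: 11.0
eef_pos: [0.5868, -0.0887, 0.057]
tool_rot: [0.782, 0.624, 0.001, 0.001]
ft_force: [0.5, -0.0, -0.9]
grip_width: 0.0291
grasp_force: 59.5
```

View pics/s5.png

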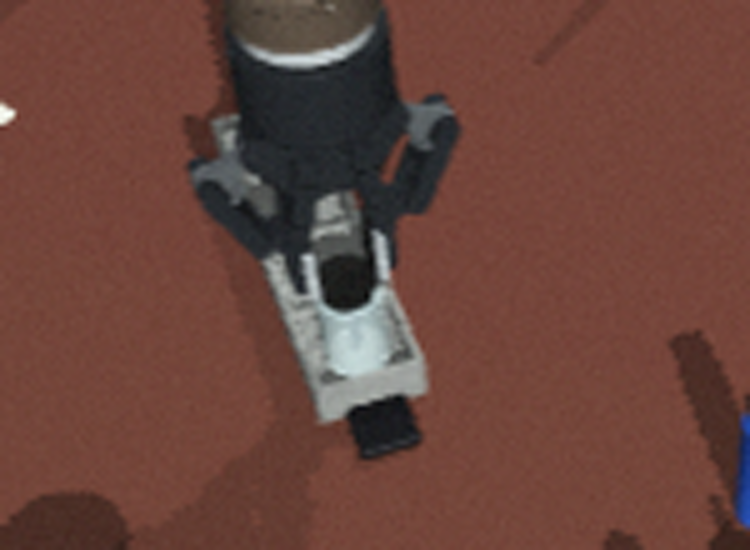

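Vial a hangs upright inside the tab-end compartment, with its base at about (358,350) in the crop. I'll lower the last 2 mm and release.

```bash
python3 -m creep '0.2 0 0 0.008 0; 0.2 0 0 0.014 0; 0.2 0 0 0.014 0; 0.5 0 0 0.014 0; 0.8 0 0 0.014 0; 0.8 0 0 0.014 0; 0.8 0 0 0.014 0;0.8 0 0 -0.1 0; 0.8 0 0 -0.4 0; 0.8 0 0 -0.8 0;0.8 0 0 -0.92 0; 0.8 0 0 -0.92 0'
python3 -c "
from h import *
print(go([.4758,.247,.2],1.16))
cv2.imwrite('pics/s6.png',cv2.resize(camera('scene')[130:240,130:280,::-1],None,fx=5,fy=5,interpolation=cv2.INTER_CUBIC))"
```

```text
clock: 12.55
eef_pos: [0.5875, -0.0888, 0.1962]
tool_rot: [0.782, 0.624, 0.002, 0.002]
ft_force: [-0.0, 0.5, -0.6]
grip_width: 0.0687
grasp_force: 0.0
(array([ 2.017, -1.224, -0.03 ]), np.float64(-0.4406))
```

View pics/s6.png

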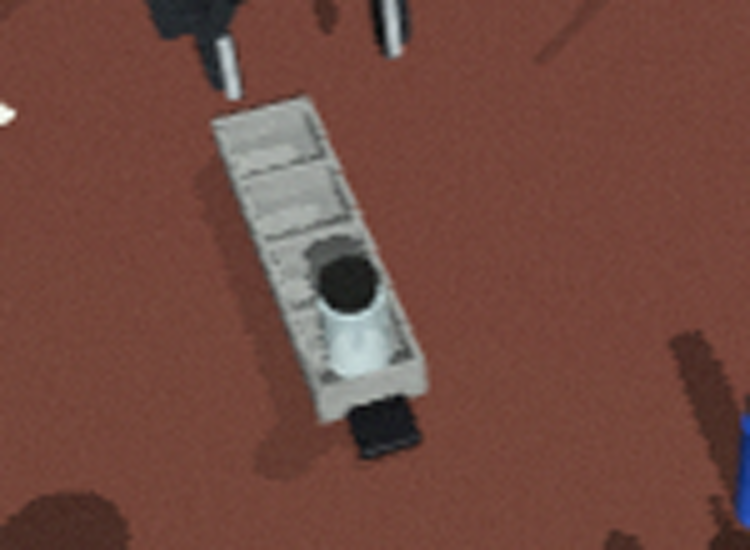

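a stands in the tab-end compartment. Vial b is next.

```bash
python3 -m creep '0.8 0.2 -0.1 0 -0.03; 0.8 0.5 -0.3 0 -0.06; 0.8 0.8 -0.5 -0.03 -0.1; 0.8 1 -0.61 -0.03 -0.15; 0.8 1 -0.61 -0.03 -0.2; 0.8 1 -0.61 -0.03 -0.22; 0.8 1 -0.61 -0.03 -0.22'
python3 -c "
from h import *
print(go([.4758,.247,.2],1.16))"
```

```text
clock: 13.48
eef_pos: [0.5291, 0.078, 0.1965]
tool_rot: [0.524, 0.851, -0.001, -0.002]
ft_force: [0.1, -0.1, -0.0]
grip_width: 0.0684
grasp_force: 0.0
(array([ 1.166,  0.189, -0.023]), np.float64(-0.2207))
```

```bash
python3 -m creep '0.8 0.2 0.04 0 -0.04; 0.8 0.5 0.1 0 -0.09; 0.8 0.8 0.15 -0.02 -0.14; 0.8 1 0.189 -0.02 -0.19; 0.8 1 0.189 -0.02 -0.221; 0.8 1 0.189 -0.02 -0.221; 0.8 1 0.189 -0.02 -0.221'
python3 -c "
from h import *
print(go([.4758,.247,.066],1.16))"
```

```text
clock: 14.35
eef_pos: [0.488, 0.2242, 0.2009]
tool_rot: [0.205, 0.979, -0.0, -0.001]
ft_force: [-0.6, 0.1, 0.6]
grip_width: 0.0681
grasp_force: 0.0
(array([0.135, 0.108, 0.899]), np.float64(-0.0004))
```

```bash
python3 -m creep '0.8 0.135 0.108 0 0; 0.8 0.135 0.108 0 0; 0.8 0.135 0.108 0 0'; python3 -c "
from h import *
print(go([.4758,.247,.066],1.16))"
```

```text
clock: 14.72
eef_pos: [0.4762, 0.247, 0.2015]
tool_rot: [0.204, 0.979, -0.0, 0.0]
ft_force: [0.3, -0.1, -0.5]
grip_width: 0.0682
grasp_force: 0.0
(array([ 0.003, -0.001,  0.903]), np.float64(-0.0))
```

Now descend, grip and lift. I check width and force before carrying it away.

```bash
python3 -m creep '0.8 0 0 0.3 0; 0.8 0 0 0.6 0; 0.8 0 0 0.8 0; 0.8 0 0 0.9 0; 0.8 0 0 0.9 0; 0.4 0 0 0.9 0; 0.3 0 0 0.9 0; 0.1 0 0 0.9 0; 0.1 0 0 0.9 0; 0.1 0 0 0.9 0; 0.1 0 0 0.9 0; 0.1 0 0 0.9 0'; python3 -m creep '0.1 0 0 -0.05 0; 0.1 0 0 -0.1 0; 0.1 0 0 -0.15 0; 0.1 0 0 -0.15 0'
```

```text
clock: 16.23
eef_pos: [0.4771, 0.2481, 0.0682]
tool_rot: [0.203, 0.979, 0.001, 0.001]
ft_force: [-0.5, -0.5, 6.0]
grip_width: 0.0221
grasp_force: 58.5
clock: 16.73
eef_pos: [0.4766, 0.248, 0.09]
tool_rot: [0.203, 0.979, 0.001, 0.001]
ft_force: [-1.2, 0.8, -0.7]
grip_width: 0.0223
grasp_force: 58.8
```

```bash
python3 -m creep '0.1 0 0 -0.2 0; 0.1 0 0 -0.4 0; 0.1 0 0 -0.6 0; 0.1 0 0 -0.72 0; 0.1 -0.1 -0.1 -0.72 0; 0.1 -0.25 -0.3 -0.72 0; 0.1 -0.4 -0.5 -0.72 0; 0.1 -0.55 -0.7 -0.72 0; 0.1 -0.72 -0.9 -0.72 0; 0.1 -0.8 -1 -0.72 0; 0.1 -0.8 -1 -0.72 0'
python3 -m creep '0.1 -0.1 -0.1 0 0.04; 0.1 -0.25 -0.3 0 0.08; 0.1 -0.4 -0.5 0 0.12; 0.1 -0.55 -0.7 0 0.17; 0.1 -0.72 -0.9 0 0.22; 0.1 -0.8 -1 0 0.27; 0.1 -0.8 -1 0 0.32; 0.1 -0.8 -1 0 0.37; 0.1 -0.8 -1 0 0.41; 0.1 -0.8 -1 0 0.442; 0.1 -0.8 -1 0 0.442; 0.1 -0.8 -1 0 0.442'
python3 -c "
from h import *
print(go([.5733,-.1419,.068],1.34-1.5708))"
```

```text
clock: 18.1
eef_pos: [0.5264, 0.0614, 0.1968]
tool_rot: [0.204, 0.979, 0.0, -0.0]
ft_force: [0.3, 0.5, 0.3]
grip_width: 0.0219
grasp_force: 59.0
clock: 19.6
eef_pos: [0.5768, -0.1222, 0.197]
tool_rot: [0.782, 0.623, 0.0, -0.0]
ft_force: [0.4, -0.5, 0.1]
grip_width: 0.0221
grasp_force: 59.0
(array([-0.134,  0.007,  0.86 ]), np.float64(0.0019))
```

```bash
python3 -m creep '0.1 -0.134 0.007 0 0; 0.1 -0.134 0.007 0.2 0; 0.1 -0.134 0.007 0.45 0; 0.1 -0.134 0.007 0.65 0; 0.1 -0.134 0.007 0.8 0; 0.1 -0.134 0.007 0.84 0; 0.1 -0.134 0.007 0.85 0; 0.1 -0.134 0.007 0.86 0; 0.1 -0.134 0.007 0.86 0'; python3 -c "
from h import *
print(go([.5733,-.1419,.0655],1.34-1.5708))"
```

```text
clock: 20.72
eef_pos: [0.5738, -0.1431, 0.069]
tool_rot: [0.783, 0.622, 0.001, 0.001]
ft_force: [-0.6, -0.5, -0.8]
grip_width: 0.0219
grasp_force: 59.0
(array([ 0.007, -0.005,  0.024]), np.float64(0.0011))
```

```bash
python3 -m creep '0.1 0 0 0.01 0; 0.1 0 0 0.022 0; 0.1 0 0 0.022 0; 0.5 0 0 0.022 0; 0.8 0 0 0.022 0; 0.8 0 0 0.022 0; 0.8 0 0 0.022 0;0.8 0 0 -0.1 0; 0.8 0 0 -0.4 0; 0.8 0 0 -0.8 0;0.8 0 0 -0.88 0; 0.8 0 0 -0.88 0'
python3 -c "
from h import *
print(go([.5265,.2265,.2],1.16))
cv2.imwrite('pics/s7.png',cv2.resize(camera('scene')[130:240,130:280,::-1],None,fx=5,fy=5,interpolation=cv2.INTER_CUBIC))"
```

```text
clock: 22.22
eef_pos: [0.5738, -0.1431, 0.201]
tool_rot: [0.783, 0.622, 0.001, 0.001]
ft_force: [-0.6, 0.0, -0.7]
grip_width: 0.0684
grasp_force: 0.0
(array([ 2.329, -0.863,  0.005]), np.float64(-0.4416))
```

View pics/s7.png

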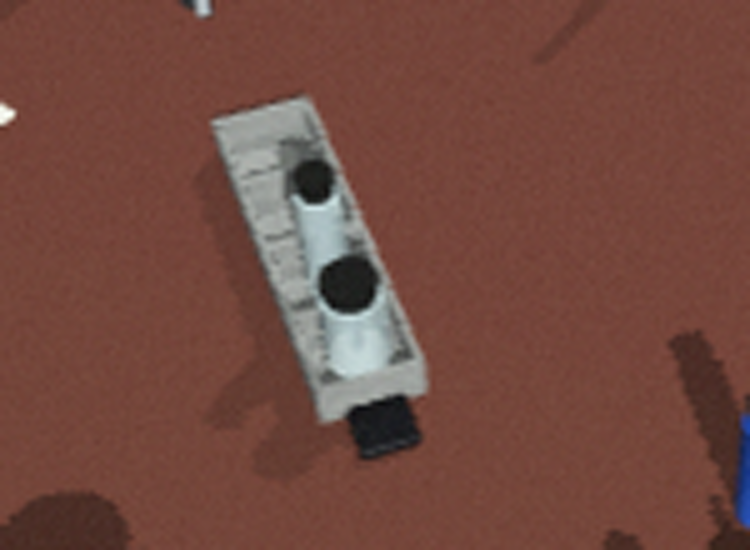

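b stands upright in compartment +28. Vial c is next.

```bash
python3 -m creep '0.8 0.2 -0.1 0 0; 0.8 0.5 -0.2 0 0; 0.8 0.8 -0.3 0 0; 0.8 1 -0.4 0 0; 0.8 1 -0.4 0 0'
python3 -m creep '0.8 0.2 -0.1 0 -0.04; 0.8 0.5 -0.2 0 -0.09; 0.8 0.8 -0.3 0 -0.14; 0.8 1 -0.4 0 -0.19; 0.8 1 -0.4 0 -0.24; 0.8 1 -0.4 0 -0.29; 0.8 1 -0.4 0 -0.34; 0.8 1 -0.4 0 -0.39; 0.8 1 -0.4 0 -0.442; 0.8 1 -0.4 0 -0.442; 0.8 1 -0.4 0 -0.442'
python3 -c "
from h import *
print(go([.527,.2265,.2],1.16))"
```

```text
clock: 22.9
eef_pos: [0.5465, 0.0189, 0.1976]
tool_rot: [0.782, 0.624, -0.002, -0.002]
ft_force: [1.0, 0.5, -0.4]
grip_width: 0.0683
grasp_force: 0.0
clock: 24.28
eef_pos: [0.5237, 0.1757, 0.1991]
tool_rot: [0.205, 0.979, -0.001, -0.001]
ft_force: [0.4, -0.1, -0.4]
grip_width: 0.0685
grasp_force: 0.0
(array([ 0.116,  0.319, -0.006]), np.float64(-0.0006))
```

```bash
python3 -m creep '0.8 0.08 0.2 0 0; 0.8 0.116 0.319 0 0; 0.8 0.116 0.319 0 0; 0.8 0.116 0.319 0 0'; python3 -c "
from h import *
print(go([.527,.2265,.06],1.16))"
```

```text
clock: 24.78
eef_pos: [0.5268, 0.2267, 0.1999]
tool_rot: [0.204, 0.979, -0.0, -0.0]
ft_force: [-0.4, 0.3, -0.5]
grip_width: 0.0682
grasp_force: 0.0
(array([-0.002, -0.   ,  0.933]), np.float64(0.0003))
```

```bash
python3 -m creep '0.8 0 0 0.3 0; 0.8 0 0 0.6 0; 0.8 0 0 0.8 0; 0.8 0 0 0.93 0; 0.8 0 0 0.93 0; 0.4 0 0 0.93 0; 0.3 0 0 0.93 0; 0.1 0 0 0.93 0; 0.1 0 0 0.93 0; 0.1 0 0 0.93 0; 0.1 0 0 0.93 0; 0.1 0 0 0.93 0'; python3 -m creep '0.1 0 0 -0.05 0; 0.1 0 0 -0.1 0; 0.1 0 0 -0.15 0; 0.1 0 0 -0.15 0'
```

```text
clock: 26.28
eef_pos: [0.5281, 0.2275, 0.0624]
tool_rot: [0.203, 0.979, 0.001, 0.001]
ft_force: [-0.5, -0.2, 6.4]
grip_width: 0.0232
grasp_force: 58.5
clock: 26.78
eef_pos: [0.5276, 0.2275, 0.084]
tool_rot: [0.203, 0.979, 0.0, 0.001]
ft_force: [0.0, 0.0, -1.3]
grip_width: 0.0226
grasp_force: 58.9
```

```bash
python3 -m creep '0.1 0 0 -0.2 0; 0.1 0 0 -0.4 0; 0.1 0 0 -0.6 0; 0.1 0 0 -0.75 0; 0.1 -0.05 -0.1 -0.75 0; 0.1 -0.15 -0.3 -0.75 0; 0.1 -0.25 -0.5 -0.75 0; 0.1 -0.35 -0.7 -0.75 0; 0.1 -0.48 -0.9 -0.75 0; 0.1 -0.53 -1 -0.75 0; 0.1 -0.53 -1 -0.75 0'
python3 -m creep '0.1 -0.05 -0.1 0 0; 0.1 -0.15 -0.3 0 0; 0.1 -0.25 -0.5 0 0; 0.1 -0.35 -0.7 0 0; 0.1 -0.48 -0.9 0 0; 0.1 -0.53 -1 0 0; 0.1 -0.53 -1 0 0'
python3 -m creep '0.1 -0.05 -0.1 0 0.04; 0.1 -0.15 -0.3 0 0.08; 0.1 -0.25 -0.45 0 0.12; 0.1 -0.27 -0.5 0 0.17; 0.1 -0.27 -0.5 0 0.22; 0.1 -0.27 -0.5 0 0.27; 0.1 -0.27 -0.5 0 0.32; 0.1 -0.27 -0.5 0 0.37; 0.1 -0.27 -0.5 0 0.41; 0.1 -0.27 -0.5 0 0.442; 0.1 -0.27 -0.5 0 0.442; 0.1 -0.27 -0.5 0 0.442'
python3 -c "
from h import *
print(go([.5605,-.1964,.063],1.34-1.5708))"
```

```text
clock: 28.15
eef_pos: [0.5395, 0.0567, 0.1946]
tool_rot: [0.205, 0.979, -0.0, -0.001]
ft_force: [-0.1, 0.1, -0.6]
grip_width: 0.0231
grasp_force: 59.0
clock: 29.02
eef_pos: [0.5532, -0.1117, 0.1954]
tool_rot: [0.204, 0.979, 0.0, -0.0]
ft_force: [0.6, 0.4, -1.7]
grip_width: 0.023
grasp_force: 59.1
clock: 30.52
eef_pos: [0.5608, -0.1952, 0.1956]
tool_rot: [0.782, 0.623, 0.0, -0.0]
ft_force: [0.2, 0.4, -1.0]
grip_width: 0.0227
grasp_force: 59.1
(array([-0.008,  0.   ,  0.884]), np.float64(0.002))
```

```bash
python3 -m creep '0.1 -0.008 0 0 0; 0.1 -0.008 0 0.2 0; 0.1 -0.008 0 0.45 0; 0.1 -0.008 0 0.65 0; 0.1 -0.008 0 0.8 0; 0.1 -0.008 0 0.86 0; 0.1 -0.008 0 0.88 0; 0.1 -0.008 0 0.89 0; 0.1 -0.008 0 0.89 0'; python3 -c "
from h import *
print(go([.5605,-.1964,.0597],1.34-1.5708))"
```

```text
clock: 31.65
eef_pos: [0.561, -0.1976, 0.063]
tool_rot: [0.783, 0.622, 0.0, 0.001]
ft_force: [0.6, -0.6, -0.6]
grip_width: 0.023
grasp_force: 59.1
(array([ 0.007, -0.005,  0.022]), np.float64(0.0011))
```

```bash
python3 -m creep '0.1 0 0 0.01 0; 0.1 0 0 0.022 0; 0.1 0 0 0.022 0; 0.5 0 0 0.022 0; 0.8 0 0 0.022 0; 0.8 0 0 0.022 0; 0.8 0 0 0.022 0;0.8 0 0 -0.1 0; 0.8 0 0 -0.4 0; 0.8 0 0 -0.8 0;0.8 0 0 -0.92 0; 0.8 0 0 -0.92 0'
python3 -m creep '0.8 0.2 -0.1 0 0; 0.8 0.5 -0.2 0 0; 0.8 0.8 -0.3 0 0; 0.8 1 -0.4 0 0; 0.8 1 -0.4 0 0'
python3 -m creep '0.8 0.2 -0.1 0 -0.04; 0.8 0.5 -0.2 0 -0.09; 0.8 0.8 -0.3 0 -0.14; 0.8 1 -0.4 0 -0.19; 0.8 1 -0.4 0 -0.24; 0.8 1 -0.4 0 -0.29; 0.8 1 -0.4 0 -0.34; 0.8 1 -0.4 0 -0.39; 0.8 1 -0.4 0 -0.442; 0.8 1 -0.4 0 -0.442; 0.8 1 -0.4 0 -0.442'
python3 -c "
from h import *
print(go([.579,.207,.2],1.16))
cv2.imwrite('pics/s8.png',cv2.resize(camera('scene')[130:300,130:350,::-1],None,fx=3.5,fy=3.5,interpolation=cv2.INTER_CUBIC))"
```

```text
clock: 33.15
eef_pos: [0.5616, -0.1978, 0.2022]
tool_rot: [0.783, 0.622, 0.001, 0.002]
ft_force: [-0.9, 0.2, -1.9]
grip_width: 0.068
grasp_force: 0.0
clock: 33.78
eef_pos: [0.5341, -0.0355, 0.1982]
tool_rot: [0.782, 0.624, -0.001, -0.001]
ft_force: [0.3, -0.6, 0.0]
grip_width: 0.0682
grasp_force: 0.0
clock: 35.15
eef_pos: [0.511, 0.1213, 0.1993]
tool_rot: [0.205, 0.979, -0.0, -0.001]
ft_force: [0.4, 0.1, -0.2]
grip_width: 0.0681
grasp_force: 0.0
(array([-0.186,  0.705, -0.006]), np.float64(-0.0006))
```

View pics/s8.png

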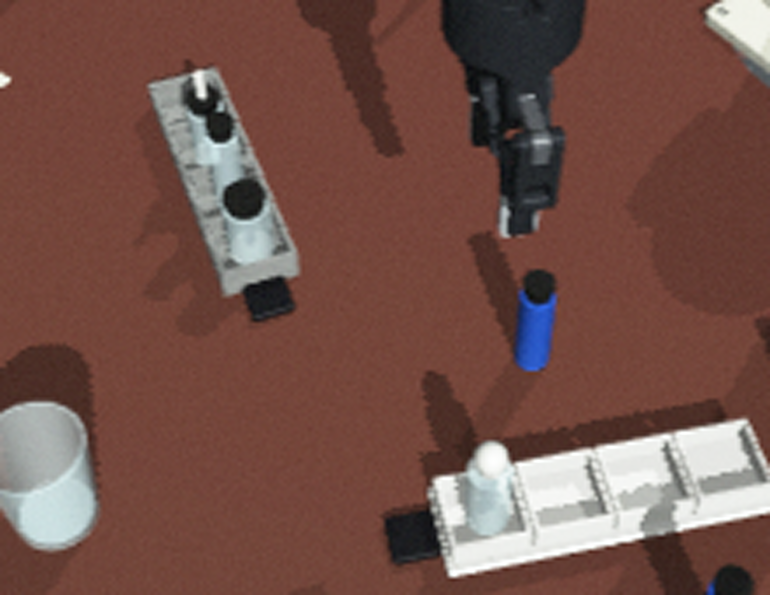

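c stands in compartment -28, and only ball vial d is left, at (490,500) in the crop. I'll fetch it.

```bash
python3 -m creep '0.8 -0.08 0.3 0 0; 0.8 -0.15 0.6 0 0; 0.8 -0.186 0.705 0 0; 0.8 -0.186 0.705 0 0; 0.8 -0.186 0.705 0 0'; python3 -c "
from h import *
print(go([.579,.207,.056],1.16))"
```

```text
clock: 35.83
eef_pos: [0.5782, 0.2072, 0.1998]
tool_rot: [0.204, 0.979, -0.0, -0.0]
ft_force: [-0.6, -0.4, 0.6]
grip_width: 0.0682
grasp_force: 0.0
(array([-0.006,  0.002,  0.959]), np.float64(0.0001))
```

```bash
python3 -m creep '0.8 0 0 0.3 0; 0.8 0 0 0.6 0; 0.8 0 0 0.8 0; 0.8 0 0 0.955 0; 0.8 0 0 0.955 0; 0.4 0 0 0.955 0; 0.3 0 0 0.955 0; 0.1 0 0 0.955 0; 0.1 0 0 0.955 0; 0.1 0 0 0.955 0; 0.1 0 0 0.955 0; 0.1 0 0 0.955 0'; python3 -m creep '0.1 0 0 -0.05 0; 0.1 0 0 -0.1 0; 0.1 0 0 -0.15 0; 0.1 0 0 -0.15 0'
```

```text
clock: 37.33
eef_pos: [0.5798, 0.2077, 0.0587]
tool_rot: [0.204, 0.979, 0.0, 0.001]
ft_force: [-1.4, -1.6, 6.6]
grip_width: 0.0188
grasp_force: 59.1
clock: 37.83
eef_pos: [0.5795, 0.2082, 0.0803]
tool_rot: [0.203, 0.979, 0.0, 0.001]
ft_force: [-0.8, 0.1, -1.8]
grip_width: 0.0185
grasp_force: 58.7
```

18.5 mm suggests the ball or neck may be what is held. I'll look.

```bash
python3 -c "
from h import *
cv2.imwrite('pics/s9.png',cv2.resize(camera('scene')[200:300,210:310,::-1],None,fx=6,fy=6,interpolation=cv2.INTER_CUBIC))"
```

```text
(no output)
```

View pics/s9.png

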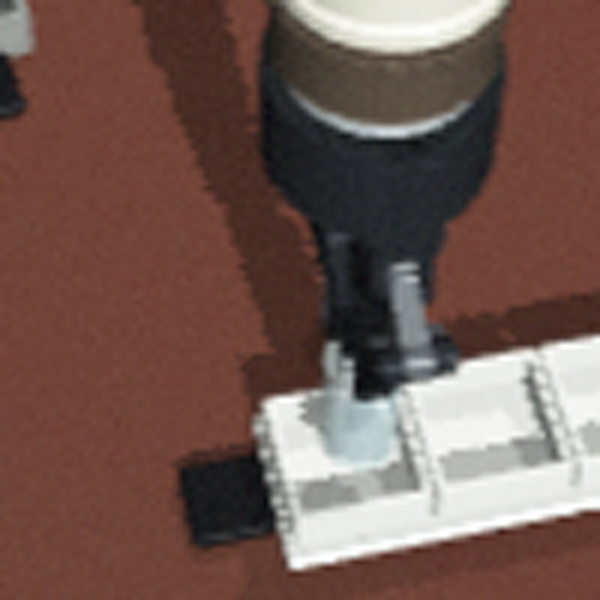

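The vial is upright and held by the upper glass, so I'll carry on.

```bash
python3 -m creep '0.1 0 0 -0.2 0; 0.1 0 0 -0.4 0; 0.1 0 0 -0.6 0; 0.1 0 0 -0.78 0; 0.1 -0.03 -0.1 -0.78 0; 0.1 -0.1 -0.3 -0.78 0; 0.1 -0.17 -0.5 -0.78 0; 0.1 -0.24 -0.7 -0.78 0; 0.1 -0.3 -0.88 -0.78 0; 0.1 -0.34 -0.96 -0.78 0; 0.1 -0.34 -0.96 -0.78 0'
python3 -m creep '0.1 -0.03 -0.1 0 0; 0.1 -0.1 -0.3 0 0; 0.1 -0.17 -0.5 0 0; 0.1 -0.24 -0.7 0 0; 0.1 -0.3 -0.88 0 0; 0.1 -0.34 -0.96 0 0; 0.1 -0.34 -0.96 0 0'
python3 -m creep '0.1 -0.03 -0.1 0 0.04; 0.1 -0.1 -0.3 0 0.08; 0.1 -0.17 -0.5 0 0.12; 0.1 -0.24 -0.7 0 0.17; 0.1 -0.3 -0.88 0 0.22; 0.1 -0.34 -0.96 0 0.27; 0.1 -0.34 -0.96 0 0.32; 0.1 -0.34 -0.96 0 0.37; 0.1 -0.34 -0.96 0 0.41; 0.1 -0.34 -0.96 0 0.442; 0.1 -0.34 -0.96 0 0.442; 0.1 -0.34 -0.96 0 0.442'
python3 -c "
from h import *
print(go([.5477,-.2509,.059],1.34-1.5708))"
```

```text
clock: 39.25
eef_pos: [0.5677, 0.0544, 0.1954]
tool_rot: [0.204, 0.979, -0.0, -0.001]
ft_force: [-0.7, -0.7, -0.0]
grip_width: 0.0184
grasp_force: 59.1
clock: 40.12
eef_pos: [0.5578, -0.0973, 0.1962]
tool_rot: [0.204, 0.979, 0.0, 0.0]
ft_force: [0.0, 0.5, -2.3]
grip_width: 0.0188
grasp_force: 59.2
clock: 41.62
eef_pos: [0.5475, -0.2485, 0.1963]
tool_rot: [0.782, 0.623, 0.0, -0.0]
ft_force: [0.6, -0.5, -0.4]
grip_width: 0.0186
grasp_force: 59.2
(array([-0.015,  0.005,  0.915]), np.float64(0.0019))
```

```bash
python3 -m creep '0.1 -0.015 0.005 0 0; 0.1 -0.015 0.005 0.2 0; 0.1 -0.015 0.005 0.45 0; 0.1 -0.015 0.005 0.65 0; 0.1 -0.015 0.005 0.8 0; 0.1 -0.015 0.005 0.88 0; 0.1 -0.015 0.005 0.91 0; 0.1 -0.015 0.005 0.92 0; 0.1 -0.015 0.005 0.92 0'; python3 -c "
from h import *
print(go([.5477,-.2509,.056],1.34-1.5708))"
```

```text
clock: 42.75
eef_pos: [0.548, -0.252, 0.0593]
tool_rot: [0.783, 0.622, 0.0, 0.001]
ft_force: [-0.4, -0.4, -0.7]
grip_width: 0.0183
grasp_force: 59.3
(array([ 0.007, -0.004,  0.022]), np.float64(0.0011))
```

```bash
python3 -m creep '0.1 0 0 0.01 0; 0.1 0 0 0.022 0; 0.1 0 0 0.022 0; 0.5 0 0 0.022 0; 0.8 0 0 0.022 0; 0.8 0 0 0.022 0; 0.8 0 0 0.022 0;0.8 0 0 -0.1 0; 0.8 0 0 -0.4 0; 0.8 0 0 -0.8 0;0.8 0 0 -0.95 0; 0.8 0 0 -0.95 0'
python3 -m creep '0.8 -0.2 0.2 0 0; 0.8 -0.5 0.5 0 0; 0.8 -0.9 0.8 0 0; 0.8 -1 0.9 0 0; 0.8 -1 0.9 0 0; 0.8 -1 0.9 0 0; 0.8 -1 0.9 0 0'
python3 -c "
from h import *
im=camera('top'); r=np.array([.5669,-.1691]);d=np.array([.2286,.9735]);x=np.array([d[1],-d[0]])
for t in('vial_a',):
  for c in('top','scene'):
    camera(c)
    for k in spot_point(t,c):
      p=np.array(k['at'])[:2]-r
      if np.linalg.norm(p)<.15: print(c,round(k['conf'],2),(p@x).round(3),(p@d).round(3),round(k['at'][2],3))
a=cv2.resize(im[135:205,255:375,::-1],None,fx=5,fy=5,interpolation=cv2.INTER_CUBIC)
b=cv2.resize(camera('scene')[130:200,160:280,::-1],None,fx=5,fy=5,interpolation=cv2.INTER_CUBIC)
cv2.imwrite('pics/end.png',cv2.resize(np.vstack([a,b]),None,fx=.85,fy=.85))"
```

```text
clock: 44.25
eef_pos: [0.5487, -0.2524, 0.2034]
tool_rot: [0.783, 0.622, 0.001, 0.002]
ft_force: [0.1, 0.2, -0.4]
grip_width: 0.0681
grasp_force: 0.0
clock: 45.12
eef_pos: [0.6448, -0.4269, 0.2019]
tool_rot: [0.782, 0.623, 0.0, 0.0]
ft_force: [-0.1, -0.1, 0.8]
grip_width: 0.0681
grasp_force: 0.0
top 0.66 -0.004 0.025 0.011
top 0.54 -0.002 0.081 0.005
top 0.54 0.002 -0.028 0.009
top 0.46 -0.002 -0.085 0.01
scene 0.81 0.0 0.082 0.005
scene 0.58 -0.001 -0.03 0.007
scene 0.55 0.004 0.029 0.013
scene 0.5 0.001 -0.079 0.007
```

View pics/end.png

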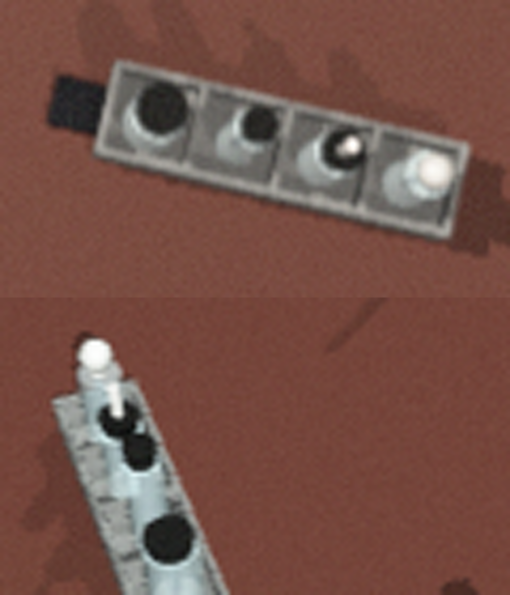

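All four stand upright and centred in the rack, in the order a, b, c, d from the tab, and the arm is clear.

```bash
python3 -c "
from workcell import *
print(ticket.job_done())"
```

```text
the job is handed in; nothing more can be done
None
```

I moved all four vials into the rack in mirrored order (from the rack's tab: a, b, c, d); camera checks put each upright and within about 5 mm of its compartment centre, and I handed the job in at about 45 s, but the judge's verdict was not shown.

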